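Open the sample box and hold the microscope over the copper specimen

ROBOT

A 6-joint arm with a two-finger parallel gripper is mounted at the origin on a cart in front of the work surface, level with it; the furniture and walls round the work are solid. World frame = base frame: x ahead of the robot, y to its left, z up, the work surface at z = 0. Lengths are in m, angles in rad, forces in N, time in s.
With the tool pointing down it reaches from about 0.325 to 0.85 m from the base axis. Payload 4.4 kg.
Tool frame: the origin (TCP) lies at the very end of the fingers, on their centre line; the grasp point (between the pads) lies robot.grip_depth behind it (robot.grip_depth is the distance from the TCP to the grasp point, in m); z points along the fingers, y is the line along which they close (so a half turn about z gives the same grasp; the last joint's range is limited). The gripper opens to 94 mm and grips with 3 to 60 N. Pads are 16 mm wide; open, the fingers measure 119 mm over their backs; the gripper's body (75 mm by 177 mm) begins 78 mm behind the grasp point.
Start: joints at [-1.282, 0.207, 1.542, -0, 1.393, -0.15], TCP at [0.244, -0.521, 0.205] pointing down, gripper open.
Joint ranges: [-2.73, 2.73], [-0.86, 2.22], [0.23, 2.46], [-1.11, 4.25], [0.08, 2.63], [-2.82, 2.82]. Speed limits (rad/s): [2.79, 2.79, 3.14, 3.14, 3.14, 3.14].

INTERFACE

Orientations are given as a unit quaternion [w, x, y, z].
In Python, from plant import robot gives the robot as it stands. The module is installed in compiled form; this text tells all that it offers.
- The arm moves only by the tool carry_out, never from a script. Its argument "targets" is text: rows parted by semicolons, each of 7 numbers parted by spaces: the shift along the tool's x, y, z in mm, then the turn, a rotation vector about the tool's x, y, z in degrees, then the finger opening in mm, from 0 to 94. A call has 1 to 12 rows; each row is the pose to reach, as a shift and turn from the pose commanded when the call began, along the tool's axes at that moment; what a row does not reach only later rows make up. A row lasts 1/10 s, in which the tool goes at most 50 mm and 8.59 degrees, less where a joint would pass 70% of its speed; a pose out of reach is approached as far as the arm can. A call with a gripper value outside its range is refused whole. The fingers move at their own pace and stop on an object; the grip force is fixed at half the most. Time passes only in rows, so rows that repeat a pose let the fingers close. It gives the time, the measured TCP pose, the force, the opening and the grip force at its end, in the units of the state.
- robot.state(): the state, without advancing time (a new reading comes with each control period).
- robot.get_image(name): name is "scene" or "top" or "wrist"; returns a dict with "img" (384x512x3 uint8, blue, green, red), "range_z" (384x512 float32, m along the optical axis (not along the pixel's ray), 0 where there is no reading), "fovy" (degrees; the focal length in pixels is half the picture's height over the tangent of half this angle, whatever the lens; pixels are square), "cx", "cy" (the principal point, pixels), "D" ([k1, k2, p1, p2, k3] as OpenCV has them; the pictures are not rectified), "view" (4x4, takes a point from world to camera coordinates). Camera axes: x right, y down, z forward; pixel columns grow to the right and rows downward; lengths in m; the calibration is good to about 2 mm. A picture is of the moment at which its call begins.
- robot.finish_job(): hands the job in; it is judged then, once.
The state is a dict: "time": time; "joint_pos": joint angles; "dq": joint speeds; "joint_efforts": joint torques, N m; "tcp_pos": TCP position; "ee_rot": TCP orientation; "wrist_force": force on the tool from outside, world axes, zero at the start; "wrist_torque": the same for the moment, N m; "opening": opening from 0.0 (shut) to 1.0 (fully open); "finger_force": force on a finger pad.
Only numpy, scipy, OpenCV 4.12 (cv2) and the standard library are available. Lean on these libraries where they do the work, as an engineer would, in place of code of your own. Each camera call takes 0.05 s, during which the arm holds its last target. There are 200 camera calls.

TASK

Slip the tip of the screwdriver under the front lip of the closed sample box, lever the lid up with it until it stands fully back by itself (keep the gripper itself off the box), and lay the screwdriver down flat on the bench clear of the box. Then take the wireless microscope out of its cradle, carry it over the things between and bring its nose over the specimen with the round copper section: finish still holding it there, upright and steady, centred over the polished face with a gap of about 1 cm. Nothing may touch the specimens, the microscope must not touch the box, and the die ring, die sleeve, crucible and red-capped vial stay where they stand.

Things in the scene. Friction and masses are not known exactly. Their poses are not given: they have to be found in the camera images.
- sample_box: grey-green steel sample box, 100 (x) x 133 (y) x 37 mm high, fixed. Origin: centre of its underside; front = its -x side; lid hinged along the back at x = 48, z = 35 mm. Front wall's outer face at x = -45 mm, wall rims at z = 34 mm, floor 2 mm thick; dividers 22 mm high at y = -22 and +21 mm make three compartments, each 41 mm wide in y, 86 mm long in x
- sample_box_lid (a joint): hinge of the box's lid: 0 = shut, grows as the front edge rises, 1.57 = upright, 1.83 = fully back at its stop. No latch, hardly any friction: about 1 N at the lip lifts it; released below 1.57 it falls shut, beyond 1.57 it falls back to the stop and stays. Fully open, its edge stands about 130 mm above the bench
- lid_lip (a point): middle of the lower edge of the lid's front lip, 96 mm from the hinge axis. The lip hangs from the lid along its whole front: x = -50 to -45 mm, z = 26 to 36 mm in the box's frame when shut. It stands out 5 mm from the front wall, so a blade below z = 26 mm can come up under it
- screwdriver: slotted screwdriver, red handle, 198 mm long, lying on the bench. Origin: middle of its length, at its underside; long axis = its y, 13 mm above the origin. Handle 27 mm thick from y = +5 to +99 mm (grasp across at about y = +25), round steel shank 6 mm thick to y = -87, flat tip 6 mm wide (x) and 2 mm thick (z) ending at y = -99 mm. About 90 g
- cradle: charging cradle of the microscope, fixed: black round foot 68 mm in diameter and 7 mm high, with a grey cup 41 mm in outer diameter whose rim is 26 mm and floor 8 mm above the bench. Origin: centre of its underside
- microscope: wireless hand-held microscope: upright white cylinder, black nose and cap, 109 mm tall, nose down in the cradle (lowest 18 mm in the cup, 2 mm play). Origin: centre of the nose's lower end (the lens); z up along the barrel. Nose 29 mm thick, focus wheel 35 mm thick at z = 41 to 56 mm, above it the plain barrel, 32 mm thick, z = 56 to 101 mm: grasp it there. About 120 g
- specimen_copper: the target: round black resin mount, 30 mm in diameter and 24 mm high, standing in one of the box's compartments with its polished face up; in the face is a round, reddish copper section 19 mm in diameter. Origin: centre of its underside, so the face is at z = +24 mm
- specimen_square: another resin mount of the same size, with a grey square steel section in its face; not to be touched. Origin: centre of its underside
- specimen_tube: another resin mount of the same size, with a grey steel ring (tube section) in its face; not to be touched. Origin: centre of its underside
- partition: dark teal board standing like a small wall on the bench, fixed, 270 mm long along its x, 14 mm thick, 330 mm high. Origin at the bench; its middle plane lies 24 mm towards its +y (the robot's side). A green rack (posts, beam 310 mm up) stands about 100 mm behind it; in front, a flat tool tray with a 16 mm rim; a tall safe at the robot's left: keep the arm right of it
- die_ring: bystander: black graphite ring, 60 mm in diameter, 30 mm high. Origin: centre of its underside
- vial_red: bystander: glass vial with red cap, 27 mm in diameter, 64 mm high. Origin: centre of its underside
- die_sleeve: bystander: bright steel sleeve, 49 mm in diameter, 46 mm high. Origin: centre of its underside
- crucible: bystander: porcelain crucible, 43 mm in diameter at the rim, 36 mm high. Origin: centre of its underside
Things that resemble listed ones, but are neither listed nor needed, are in the scene too. What is shaped like the microscope but blue is not meant.

How it is judged:
By the outcome, as a careful person would: the job done as asked, in the order asked, and still so for the second after the job is handed in, while the arm keeps its last pose, push and grip.
It also fails if it takes over 72 s, if anything falls off the work surface, if the arm or the gripper's body presses on something with over 40 N, if the wrist force passes 120 N, or if a joint passes its speed limit or range.

## Working session

There is one attempt and no reset: what is moved stays moved. The work goes in short steps, Python scripts to look and compute and a tool call to move; the robot and the scene stay as the last step left them, time stands still between calls to the robot, and variables do not carry over. Pictures are saved under pics/ and viewed, at most 14 in all, crops included, and the job is handed in when it is done.

Besides the shell and the picture viewer there is one more tool, called after "Call:" as a command line: name --argument value ..., lists and objects as JSON in quotes. carry_out: Moves the arm, as the interface text tells. Its arguments: {"type":"object","properties":{"targets":{"type":"string"}},"required":["targets"]}

```bash
mkdir -p pics
cat > h.py <<'E'
import numpy as np, cv2
from plant import robot
from scipy.spatial.transform import Rotation as R
def shot(n,save=None):
    d=robot.get_image(n); h=d['img'].shape[0]; f=h/2/np.tan(np.radians(d['fovy'])/2)
    d['K']=np.array([[f,0,d['cx']],[0,f,d['cy']],[0,0,1]]); d['D']=np.array(d['D'],float); d['view']=np.array(d['view'])
    if save: cv2.imwrite('pics/'+save,d['img'])
    return d
def ray(d,px):
    u=cv2.undistortPoints(np.array(px,float).reshape(-1,1,2),d['K'],d['D']).reshape(-1,2)
    return np.c_[u,np.ones(len(u))]
def plane(d,px,z):
    Rm=d['view'][:3,:3]; c=-Rm.T@d['view'][:3,3]; w=ray(d,px)@Rm
    return c+w*((z-c[2])/w[:,2])[:,None]
def cloud(d):
    h,w=d['range_z'].shape; g=np.stack(np.meshgrid(np.arange(w),np.arange(h)),-1).reshape(-1,2)
    p=ray(d,g)*d['range_z'].reshape(-1,1); Rm=d['view'][:3,:3]
    P=(p-d['view'][:3,3])@Rm; P[d['range_z'].ravel()==0]=np.nan
    return P.reshape(h,w,3)
def proj(d,P):
    P=np.atleast_2d(P).astype(float)
    return cv2.projectPoints(P,cv2.Rodrigues(d['view'][:3,:3])[0],d['view'][:3,3],d['K'],d['D'])[0].reshape(-1,2)
E
python3 - <<'E'
from h import *
for n in('scene','top'):
    d=shot(n,n+'0.png'); print(n,d['fovy'],d['D'],-d['view'][:3,:3].T@d['view'][:3,3]); np.set_printoptions(suppress=True,precision=3); print(d['view'][:3,:3])
s=robot.state(); print(s); print(robot.grip_depth)
a=np.vstack([cv2.imread('pics/scene0.png'),cv2.imread('pics/top0.png')]);
E
```

```text
scene 44.098223957744274 [-0.14726163  0.          0.          0.          0.        ] [0.08166707 0.45426192 0.91514432]
[[-0.795 -0.606  0.013]
 [-0.487  0.626 -0.609]
 [ 0.361 -0.491 -0.793]]
top 45.43704555038741 [-0.007  0.     0.     0.     0.   ] [ 0.418 -0.078  1.168]
[[-0.003 -1.    -0.007]
 [-0.999  0.003 -0.043]
 [ 0.043  0.007 -0.999]]
{'time': 0.1, 'joint_pos': array([-1.283,  0.207,  1.543, -0.   ,  1.394, -0.151]), 'dq': array([-0.   ,  0.   , -0.004, -0.001,  0.   , -0.001]), 'joint_efforts': array([  0.   , -37.187, -28.229,   0.07 ,   0.031,  -0.   ]), 'tcp_pos': array([ 0.244, -0.52 ,  0.204]), 'ee_rot': array([-0.001,  0.976,  0.218, -0.   ]), 'wrist_force': array([ 0.173, -0.277, -0.759]), 'wrist_torque': array([-0.009,  0.023, -0.017]), 'finger_force': 0.0, 'opening': 0.9978589549709688}
0.0188
```

View pics/scene0.png

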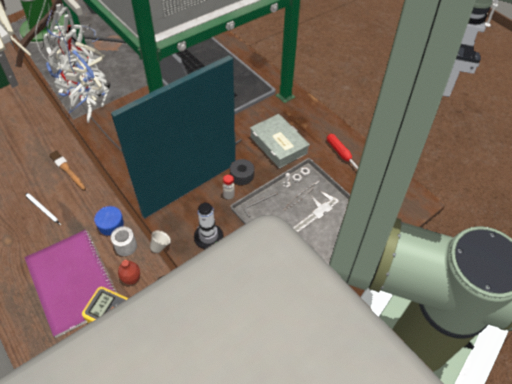

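View pics/top0.png

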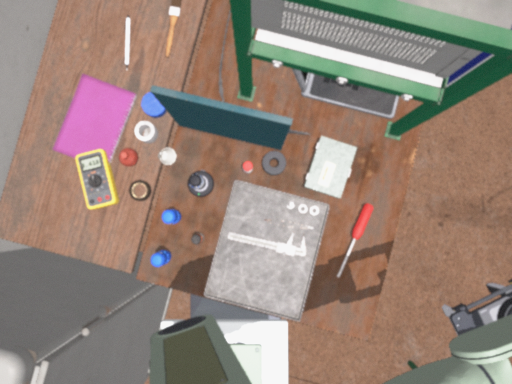

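The top view shows the candidates for the microscope: a black and white upright body in its cradle at (200,183), and two blue look-alikes at (170,216) and (160,258). The first fits. The box is at (330,167), and the red screwdriver runs from (368,206) to (339,275) with its tip towards the robot. I'll confirm with enlarged crops and measure from the cloud.

Run:
```python
from h import *
np.set_printoptions(suppress=True,precision=4)
t=shot('top');s=shot('scene')
P=cloud(t);Q=cloud(s)
# screwdriver handle red
def red(d,x0,x1,y0,y1):
    h=cv2.cvtColor(d['img'],cv2.COLOR_BGR2HSV); m=((h[...,0]<8)|(h[...,0]>172))&(h[...,1]>150)&(h[...,2]>90)
    k=np.zeros_like(m);k[y0:y1,x0:x1]=1; return m&k
m=red(t,335,385,195,285); pts=np.argwhere(m)[:,::-1]
w=plane(t,pts,.013)[:,:2]; c=w.mean(0);u,sv,v=np.linalg.svd(w-c);a=v[0]; pr=(w-c)@a
print('handle',c,'axis',a,np.degrees(np.arctan2(a[1],a[0])),pr.min(),pr.max(), 'perp',((w-c)@v[1]).min(),((w-c)@v[1]).max())
print('handle top z',np.nanmax(P[m][:,2]))
# box: lid-top height
b=np.zeros(P.shape[:2],bool); b[125:210,295:365]=1
mm=b&(P[...,2]>.025)&(P[...,2]<.05)
mm=cv2.morphologyEx(mm.astype(np.uint8),cv2.MORPH_OPEN,np.ones((3,3)))
n,l,st,_=cv2.connectedComponentsWithStats(mm);i=1+st[1:,4].argmax();mm=l==i
bp=plane(t,np.argwhere(mm)[:,::-1],.037)[:,:2]
r=cv2.minAreaRect((bp*1000).astype(np.float32)); print('box',r,cv2.boxPoints(r),'z',np.nanmedian(P[mm][:,2]))
# tall things
for name,(x,y) in dict(scope=(200,183),vial=(248,167),ring=(273,162),cruc=(168,156),sleeve=(145,131),blue1=(170,216),blue2=(160,258)).items():
    q=P[y-16:y+17,x-16:x+17].reshape(-1,3); q=q[q[:,2]>.5*np.nanmax(q[:,2])]; print(name,np.nanmax(q[:,2]),np.nanmedian(q,0), np.nanmin(q,0)[:2],np.nanmax(q,0)[:2])
for nm,z in(('part',.33),):
    q=P[80:155,145:300].reshape(-1,3);q=q[(q[:,2]>.31)&(q[:,2]<.345)]; print('part top',cv2.boxPoints(cv2.minAreaRect((q[:,:2]*1000).astype(np.float32))))
q=P[180:320,200:330].reshape(-1,3); q=q[(q[:,2]>.012)&(q[:,2]<.03)]; print('tray',cv2.boxPoints(cv2.minAreaRect((q[:,:2]*1000).astype(np.float32))))
c1=cv2.resize(s['img'][105:175,240:340],None,fx=4,fy=4,interpolation=2); c1=cv2.resize(c1,(400,280))
c2=cv2.resize(t['img'][125:290,300:380],(290,600)); c3=cv2.resize(t['img'][150:220,170:270],(400,280))
C=np.zeros((600,700,3),np.uint8);C[:280,:400]=c1;C[290:570,:400]=c3;C[:,405:695]=c2
cv2.imwrite('pics/crop1.png',C)
```

```text
handle [ 0.4072 -0.3473] axis [-0.901   0.4338] 154.29353862565878 -0.0403432362022141 0.0497707708727095 perp -0.011412288412338078 0.015034747152435914
handle top z 0.03113431903951473
box ((536.0978393554688, -264.94683837890625), (99.22734069824219, 132.81494140625), 71.29380798339844) [[ 457.2864 -290.6418]
 [ 583.0855 -333.2376]
 [ 614.9092 -239.2519]
 [ 489.1102 -196.6561]] z 0.035686965055372874
scope 0.11982535842859177 [0.4963 0.0575 0.113 ] [0.4809 0.0446] [0.5136 0.0774]
vial 0.06740138796636036 [ 0.5341 -0.0595  0.0622] [ 0.5241 -0.0717] [ 0.5463 -0.0468]
ring 0.07938042352111777 [ 0.584  -0.1355  0.0531] [ 0.582  -0.1438] [ 0.588  -0.1187]
cruc 0.043412556147356895 [0.5714 0.1449 0.031 ] [0.5452 0.1221] [0.6072 0.1802]
sleeve 0.05060544623265509 [0.6279 0.1924 0.0441] [0.6018 0.1664] [0.6695 0.2198]
blue1 0.11496889784787169 [0.416  0.1201 0.1066] [0.399  0.1086] [0.4324 0.1395]
blue2 0.1131496437554435 [0.3189 0.1448 0.1057] [0.3002 0.1331] [0.3324 0.1645]
part top [[ 581.366  -144.5953]
 [ 595.8473 -148.1578]
 [ 660.3383  113.9964]
 [ 645.8569  117.5589]]
tray [[ 153.5342 -187.957 ]
 [ 486.6854 -277.0156]
 [ 569.9731   34.5479]
 [ 236.822   123.6065]]
```

View pics/crop1.png

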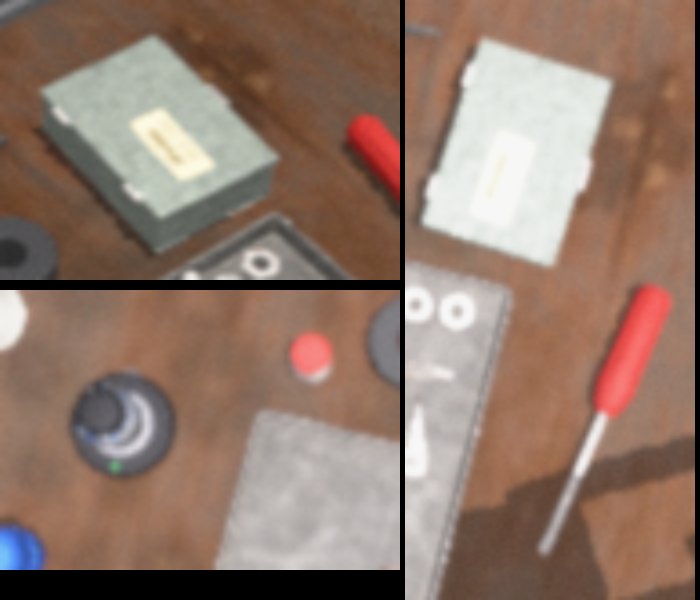

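The crop shows two pale hinge brackets on the box's left (+y) edge at (440,75) and (432,188). A single clasp tab sits on the right (-y) edge at (585,172), so the front faces world -y. The black and white microscope with its green LED is confirmed at (115,420) in its cradle. I'm moving above the screwdriver handle now: world shift (+133,+187,-55) mm, yaw +129°.

Call:
carry_out --targets "100 -56 20 0 0 -50 94;200 -112 40 0 0 -100 94;200 -112 40 0 0 -129 94;200 -112 40 0 0 -129 94;200 -112 40 0 0 -129 94;200 -112 40 0 0 -129 94;200 -112 40 0 0 -129 94;200 -112 40 0 0 -129 94;200 -112 40 0 0 -129 94;200 -112 40 0 0 -129 94;200 -112 40 0 0 -129 94;200 -112 40 0 0 -129 94"

```text
time: 1.4
tcp_pos: [0.3776, -0.334, 0.1652]
ee_rot: [-0.0, 0.433, 0.901, 0.0]
wrist_force: [0.5, -0.3, -0.2]
opening: 1.001
finger_force: 0.0
```

Call:
carry_out --targets "0 0 0 0 0 -26 94;0 0 0 0 0 -26 94;0 0 0 0 0 -26 94;0 0 0 0 0 -26 94;0 0 0 0 0 -26 94"

```text
time: 1.9
tcp_pos: [0.3777, -0.3341, 0.1653]
ee_rot: [-0.0, 0.224, 0.975, 0.0]
wrist_force: [-0.2, -0.5, 0.8]
opening: 0.999
finger_force: 0.0
```

```bash
cat >> h.py <<'E'
def go(x,y,z,yaw,pitchR=None):
    "tool-frame shift (mm) and turn (deg) from measured pose to TCP x,y,z, tool pointing down, tool-x yaw deg"
    s=robot.state(); q=s['ee_rot']; A=R.from_quat([q[1],q[2],q[3],q[0]])
    c=np.radians(yaw); B=R.from_matrix(np.array([[np.cos(c),np.sin(c),0],[np.sin(c),-np.cos(c),0],[0,0,-1]]))
    if pitchR is not None: B=B*pitchR
    print(np.round(A.inv().apply(np.array([x,y,z])-s['tcp_pos'])*1000,1),np.round((A.inv()*B).as_rotvec(degrees=True),1))
def hsvred(d):
    h=cv2.cvtColor(d['img'],cv2.COLOR_BGR2HSV); return ((h[...,0]<8)|(h[...,0]>172))&(h[...,1]>150)&(h[...,2]>70)
E
python3 - <<'E'
from h import *
np.set_printoptions(suppress=True,precision=4)
d=shot('wrist','wr1.png')
print(robot.state()['tcp_pos'],robot.state()['ee_rot'])
m=hsvred(d).astype(np.uint8);n,l,st,_=cv2.connectedComponentsWithStats(m);m=l==1+st[1:,4].argmax()
w=plane(d,np.argwhere(m)[:,::-1],.013)[:,:2];c=w.mean(0);v=np.linalg.svd(w-c,full_matrices=False)[2];pr=(w-c)@v[0]
print(m.sum(),c,v[0],np.degrees(np.arctan2(v[0][1],v[0][0])),pr.min(),pr.max(),c+pr.min()*v[0],c+pr.max()*v[0])
e=np.array([.4435,-.365]);a=np.array([-.901,.434])
E
```

```text
[ 0.3777 -0.3341  0.1653] [-0.0001  0.2239  0.9746  0.0001]
1692 [ 0.3979 -0.3465] [ 0.9152 -0.403 ] -23.765299703003535 -0.04434603323405134 0.053670495085236 [ 0.3573 -0.3286] [ 0.447  -0.3681]
```

View pics/wr1.png

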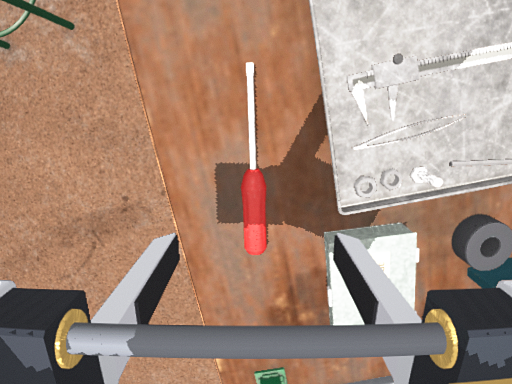

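The wrist view shows the driver from its handle end (256,254), past the neck (253,170), to the tip (250,63). The tool is well aligned and the bench round it is clear.

Run:
```python
from h import *
np.set_printoptions(suppress=True,precision=4)
d=shot('wrist')
w=plane(d,[[256,254],[255.5,200],[253,170],[250,63]],.013);print(w)
L=w[3]-w[0];print(np.linalg.norm(L),np.degrees(np.arctan2(L[1],L[0])))
t=shot('top');print(plane(t,[[339,276]],.013))
```

```text
[[ 0.447  -0.3679  0.013 ]
 [ 0.3898 -0.3408  0.013 ]
 [ 0.3594 -0.3289  0.013 ]
 [ 0.2637 -0.2854  0.013 ]]
0.20103588481079998 155.76250829890475
[[ 0.2646 -0.2881  0.013 ]]
```

```bash
python3 -c "
from h import *
go(.377,-.336,.003,155.6)"
```

```text
[ -0.2  -2.  162.4] [ 0.  -0.  -1.4]
```

Call:
carry_out --targets "0 -2 50 0 0 -1.4 94;0 -2 100 0 0 -1.4 94;0 -2 140 0 0 -1.4 94;0 -2 155 0 0 -1.4 94;0 -2 162 0 0 -1.4 94;0 -2 162 0 0 -1.4 60;0 -2 162 0 0 -1.4 20;0 -2 162 0 0 -1.4 15;0 -2 162 0 0 -1.4 15;0 -2 162 0 0 -1.4 15;0 -2 162 0 0 -1.4 15;0 -2 162 0 0 -1.4 15"

```text
time: 3.25
tcp_pos: [0.377, -0.336, 0.0037]
ee_rot: [0.0, 0.211, 0.978, -0.0]
wrist_force: [0.4, 0.4, -0.1]
opening: 0.442
finger_force: 0.0
```

Call:
carry_out --targets "0 0 0 0 0 0 10;0 0 0 0 0 0 10;0 0 0 0 0 0 10;0 0 0 0 0 0 10;0 0 0 0 0 0 10;0 0 0 0 0 0 10;0 0 -15 0 0 0 10;0 0 -40 0 0 0 10;0 0 -60 0 0 0 10;0 0 -60 0 0 0 10"

```text
time: 4.25
tcp_pos: [0.3786, -0.3379, 0.066]
ee_rot: [0.002, 0.211, 0.978, -0.002]
wrist_force: [-0.3, -0.3, -1.1]
opening: 0.275
finger_force: 30.0
```

Run:
```python
from h import *
np.set_printoptions(suppress=True,precision=3)
d=shot('top','t2.png');P=cloud(d)
h=cv2.cvtColor(d['img'],cv2.COLOR_BGR2HSV);g=(h[...,0]>50)&(h[...,0]<80)&(h[...,1]>120)
g[150:]=0
for lo,hi in((.02,.1),(.1,.25),(.28,.34)):
    q=P[g&(P[...,2]>lo)&(P[...,2]<hi)]
    for y0,y1 in((-.6,-.2),(-.2,.3)):
        k=q[(q[:,1]>y0)&(q[:,1]<y1)]
        if len(k): print(lo,len(k),k.min(0),k.max(0),'near pts',k[k[:,0].argmin()])
ex=np.array([.3206,.947]);ey=np.array([-.947,.3206]);o=np.array([.536,-.265])
p=o-.204*ex+.03*ey;print(p);go(p[0],p[1],.075,71.3)
```

```text
0.02 131 [ 0.617 -0.436  0.021] [ 0.644 -0.416  0.1  ] near pts [ 0.617 -0.435  0.05 ]
0.02 85 [ 0.716 -0.07   0.025] [ 0.733 -0.045  0.099] near pts [ 0.716 -0.065  0.041]
0.1 365 [ 0.617 -0.438  0.1  ] [ 0.645 -0.417  0.249] near pts [ 0.617 -0.436  0.235]
0.1 230 [ 0.716 -0.069  0.1  ] [ 0.731 -0.046  0.25 ] near pts [ 0.716 -0.066  0.126]
0.28 354 [ 0.617 -0.438  0.28 ] [ 0.682 -0.2    0.339] near pts [ 0.617 -0.437  0.288]
0.28 242 [ 0.681 -0.2    0.28 ] [ 0.724 -0.045  0.34 ] near pts [ 0.681 -0.2    0.328]
[ 0.442 -0.449]
[-104.9  -75.3  -10.2] [ 0.1  0.2 84.4]
```

Call:
carry_out --targets "-30 -20 -10 0 0 10 10;-60 -40 -10 0 0 25 10;-90 -60 -10 0 0 40 10;-105 -75 -10 0 0 55 10;-105 -75 -10 0 0 84.4 10;-105 -75 -10 0 0 84.4 10;-105 -75 -10 0 0 84.4 10;-105 -75 -10 0 0 84.4 10;-105 -75 -10 0 0 84.4 10;-105 -75 -10 0 0 84.4 10;-105 -75 -10 0 0 84.4 10;-105 -75 -10 0 0 84.4 10"

```text
time: 5.5
tcp_pos: [0.441, -0.4467, 0.0717]
ee_rot: [-0.001, 0.812, 0.584, 0.0]
wrist_force: [-0.2, 0.3, -1.8]
opening: 0.269
finger_force: 30.0
```

Run:
```python
from h import *
np.set_printoptions(suppress=True,precision=4)
s=robot.state();print(s['tcp_pos'],s['ee_rot'],s['finger_force'])
d=shot('wrist','wr2.png')
```

```text
[ 0.441  -0.4467  0.0717] [-0.0014  0.812   0.5837  0.    ] 29.999794084578753
```

View pics/wr2.png

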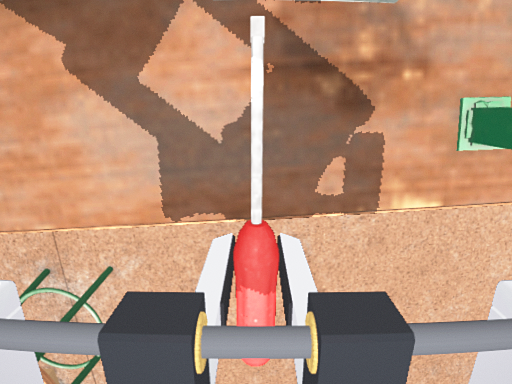

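The driver points straight ahead with its tip at (257,17), neck at (256,220), and the box's edge just entering at the top. I'm reading the tip's 3D position.

Run:
```python
from h import *
np.set_printoptions(suppress=True,precision=4)
d=shot('wrist');P=cloud(d)
for p in((257,22),(257,30),(257,60),(257,100),(257,150),(256,200)): print(p,P[p[1]-1:p[1]+2,p[0]-1:p[0]+2].reshape(-1,3).mean(0))
px=[[257,16]];print('tip at z .079..',plane(d,px,.079))
ex=np.array([.3206,.947]);ey=np.array([-.947,.3206]);o=np.array([.536,-.265])
v=plane(d,px,.079)[0,:2]-o;print('tip in box',v@ex,v@ey)
t=shot('top'); b=cloud(t)
print(proj(t,[[*(plane(d,px,.079)[0,:2]),.079]]))
```

```text
(257, 22) [ 0.4796 -0.3325  0.0861]
(257, 30) [nan nan nan]
(257, 60) [ 0.4741 -0.3488  0.0871]
(257, 100) [ 0.4682 -0.3665  0.087 ]
(257, 150) [ 0.4603 -0.3898  0.0863]
(256, 200) [ 0.4513 -0.415   0.0857]
tip at z .079.. [[ 0.481  -0.3283  0.079 ]]
tip in box -0.07752267443396135 0.03175800624119139
[[359.9965 187.978 ]]
```

Call:
carry_out --targets "0 0 30 0 0 0 10;0 0 55 0 0 0 10;0 0 64 0 0 0 10;5 -1 64 0 0 0 10;12 -2 64 0 0 0 10;18 -2 64 0 0 0 10;18 -2 64 0 0 0 10;18 -2 64 0 0 0 10"

```text
time: 6.45
tcp_pos: [0.4463, -0.4302, 0.0106]
ee_rot: [0.001, 0.813, 0.583, -0.0]
wrist_force: [-0.4, -0.1, -1.6]
opening: 0.271
finger_force: 30.0
```

Run:
```python
from h import *
np.set_printoptions(suppress=True,precision=4)
d=shot('wrist','wr3.png');P=cloud(d)
for p in((257,22),(257,40),(257,60),(257,100),(257,150),(256,200)): print(p,P[p[1]-1:p[1]+2,p[0]-1:p[0]+2].reshape(-1,3).mean(0))
print(robot.state()['tcp_pos'])
s=shot('top')
c=np.vstack([cv2.resize(d['img'][0:120,156:356],(800,480))])
cv2.imwrite('pics/c3.png',c)
```

```text
(257, 22) [ 0.4848 -0.3159  0.0246]
(257, 40) [ 0.4822 -0.3236  0.0254]
(257, 60) [ 0.4793 -0.3322  0.0252]
(257, 100) [ 0.4734 -0.3498  0.0251]
(257, 150) [ 0.4655 -0.3731  0.0249]
(256, 200) [ 0.4564 -0.3983  0.024 ]
[ 0.4461 -0.4303  0.0104]
```

View pics/c3.png

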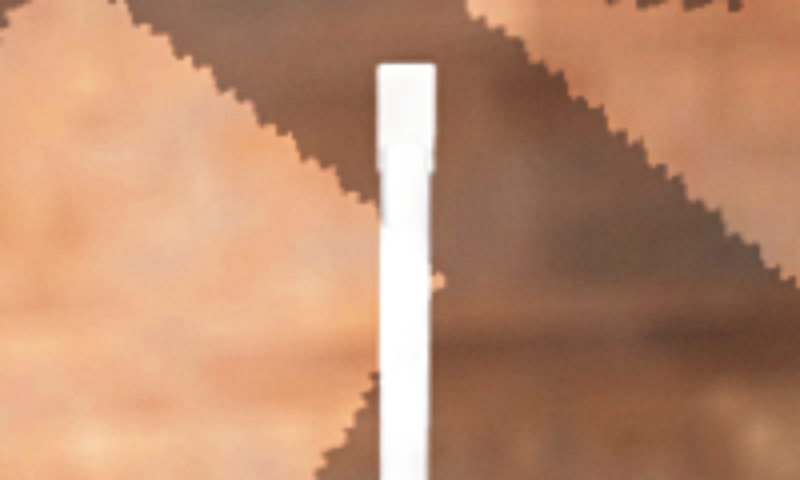

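Call:
carry_out --targets "0 0 4 0 0 0 10;3 0 4 0 0 0 10;6 0 4 0 0 0 10;9 0 4 0 0 0 10;12 0 4 0 0 0 10;14 0 4 0 0 0 10;14 0 4 0 0 0 10;14 0 4 0 0 0 10"

```text
time: 7.35
tcp_pos: [0.4501, -0.4166, 0.0055]
ee_rot: [0.0, 0.813, 0.583, -0.0]
wrist_force: [-0.3, -0.0, 0.2]
opening: 0.271
finger_force: 30.0
```

Run:
```python
from h import *
np.set_printoptions(suppress=True,precision=4)
d=shot('wrist');P=cloud(d);s=robot.state()
print(s['tcp_pos'],s['wrist_force'])
ex=np.array([.3206,.947]);o=np.array([.536,-.265])
for r in (0,4,8,12,16,20,24,30,40,60):
    for c in (240,257,275): p=P[r,c]; print(r,c,p,(p[:2]-o)@ex, d['img'][r,c])
```

```text
[ 0.4501 -0.4167  0.0055] [-0.274  -0.3366 -1.4392]
0 240 [ 0.4835 -0.2955  0.0363] -0.04573748477245644 [214 224 216]
0 257 [ 0.4902 -0.2979  0.0368] -0.0458758767325231 [192 203 196]
0 275 [ 0.4974 -0.3001  0.0358] -0.04556810410689053 [198 205 198]
4 240 [ 0.4829 -0.2972  0.0371] -0.0475208921929179 [204 214 205]
4 257 [ 0.4897 -0.2994  0.0368] -0.04746064857599668 [193 204 195]
4 275 [ 0.4967 -0.3019  0.0371] -0.04752890955362576 [198 207 198]
8 240 [ 0.4826 -0.2979  0.0343] -0.04831787046675501 [145 152 146]
8 257 [ 0.4895 -0.3     0.0333] -0.0480726168314122 [160 168 160]
8 275 [ 0.4969 -0.3023  0.0325] -0.04783665043695477 [146 152 146]
12 240 [ 0.4822 -0.2983  0.0298] -0.04873930258477446 [145 151 142]
12 257 [ 0.4893 -0.3005  0.0289] -0.048541025375961035 [151 157 149]
12 275 [ 0.4967 -0.3033  0.0302] -0.04883846659087397 [139 146 139]
16 240 [ 0.4823 -0.2958  0.0138] -0.046348672844486134 [141 149 140]
16 257 [ 0.4896 -0.2998  0.0195] -0.047829808160701245 [250 251 254]
16 275 [ 0.4985 -0.301   0.013 ] -0.046145366091254775 [140 145 141]
20 240 [ 0.482  -0.2955  0.0057] -0.
[... 288 characters left out ...]
45 [245 246 247]
24 275 [ 0.499  -0.302   0.0002] -0.04687842876609553 [ 74  99 143]
30 240 [ 0.4806 -0.2989  0.0001] -0.049847695713447604 [ 82 105 148]
30 257 [ 0.4877 -0.3055  0.0185] -0.053819409237892156 [246 247 248]
30 275 [ 0.4981 -0.3046 -0.0007] -0.04968037885916524 [ 82 106 150]
40 240 [ 0.4789 -0.3034 -0.001 ] -0.05464048171349416 [ 80 102 144]
40 257 [ 0.4861 -0.3103  0.0216] -0.058896940370553125 [253 254 254]
40 275 [ 0.4965 -0.3096  0.0003] -0.054874889731881406 [ 64  84 129]
60 240 [ 0.4756 -0.3132  0.0001] -0.06498053517933383 [108 151 224]
60 257 [ 0.4832 -0.3186  0.0204] -0.06769463899003755 [253 253 253]
60 275 [ 0.4933 -0.3192  0.0003] -0.06500421101837436 [ 70  95 139]
```

Call:
carry_out --targets "1 0 0 0 0 0 10;2 0 0 0 0 0 10;2 0 -3 0 0 0 10;2 0 -6 0 0 0 10;2 0 -9 0 0 0 10;2 0 -12 0 0 0 10;2 0 -15 0 0 0 10;2 0 -18 0 0 0 10;2 0 -22 0 0 0 10;2 0 -22 0 0 0 10"

```text
time: 8.4
tcp_pos: [0.4511, -0.4145, 0.0281]
ee_rot: [0.0, 0.813, 0.583, 0.0]
wrist_force: [-1.7, -2.8, -1.7]
opening: 0.276
finger_force: 30.0
```

Run:
```python
from h import *
np.set_printoptions(suppress=True,precision=4)
d=shot('wrist','wr4.png');P=cloud(d);s=robot.state()
print(s['tcp_pos'],s['wrist_force'])
ex=np.array([.3206,.947]);o=np.array([.536,-.265])
for r in (0,4,8,12,16,20,24,30,60,150):
    for c in (240,257): p=P[r,c]; print(r,c,p,(p[:2]-o)@ex)
t=shot('top');T=cloud(t)
for bx in (-45,-30,0,30):
    p=o+ex*bx/1000; u=proj(t,[[*p,.06]])[0].astype(int); q=T[u[1],u[0]]; print(bx,q,(q[:2]-o)@ex)
```

```text
[ 0.4509 -0.4145  0.0277] [-0.8366 -2.1694 -2.431 ]
0 240 [ 0.4856 -0.287   0.0368] -0.03694964861084839
0 257 [ 0.4934 -0.2894  0.036 ] -0.036742969985946984
4 240 [ 0.485  -0.2888  0.0371] -0.03885083345417936
4 257 [ 0.4927 -0.2914  0.037 ] -0.038849603374126684
8 240 [ 0.4844 -0.2903  0.0365] -0.04050904732733222
8 257 [ 0.4922 -0.2931  0.037 ] -0.04066470330229033
12 240 [ 0.4838 -0.2922  0.0371] -0.04247657812436362
12 257 [ 0.4916 -0.2948  0.0371] -0.042494094870922365
16 240 [ 0.4832 -0.2938  0.0367] -0.04418369231476871
16 257 [ 0.491  -0.2964  0.0364] -0.044133221078099576
20 240 [ 0.4826 -0.2957  0.0374] -0.046197615240488515
20 257 [ 0.4904 -0.2983  0.0372] -0.046164970142569116
24 240 [ 0.482  -0.2971  0.0362] -0.04773934031188812
24 257 [ 0.4898 -0.3     0.0369] -0.047910849947622264
30 240 [ 0.4817 -0.2955  0.0167] -0.04630239695247385
30 257 [ 0.4901 -0.2995  0.0218] -0.0474277080766464
60 240 [ 0.4765 -0.3081  0.0012] -0.059859955643606036
60 257 [ 0.485  -0.3143  0.0251] -0.0630667469365005
150 240 [ 0.4584 -0.3593 -0.0004] -0.11414509061528477
150 257 [ 0.4699 -0.3589  0.0313] -0.11008797757977942
-45 [ 0.5259 -0.3119  0.0341] -0.04764905034302893
-30 [ 0.5308 -0.2968  0.0355] -0.0318162823570757
0 [ 0.5408 -0.2671  0.0362] -0.0004920982048906527
30 [ 0.5507 -0.2374  0.0371] 0.030845748531019825
```

The lid is still shut, and the driver has slipped in pitch by about 9° tip-down, with the tip jammed against the wall. I'll back off 3 mm and lower the TCP while pitching the gripper up 9° to level the blade, then check.

Call:
carry_out --targets "-3 0 0 0 0 0 10;-4 0 4 0 0 2 10;-4 0 8 0 4 0 10;-4 0 13 0 6 0 10;-4 0 18 0 9 0 10;-4 0 19 0 9 0 10;-4 0 19 0 9 0 10;-4 0 19 0 9 0 10"

```text
time: 9.3
tcp_pos: [0.4494, -0.4185, 0.0086]
ee_rot: [-0.045, 0.81, 0.581, 0.063]
wrist_force: [-0.7, -1.0, -1.4]
opening: 0.27
finger_force: 30.0
```

```bash
cat > look.py <<'E'
from h import *
np.set_printoptions(suppress=True,precision=4)
d=shot('wrist','wl%d.png'%(robot.state()['time']*100));P=cloud(d);s=robot.state()
ex=np.array([.3206,.947]);ey=np.array([-.947,.3206]);o=np.array([.536,-.265])
v=s['tcp_pos'][:2]-o;print('tcp box',v@ex,v@ey,s['tcp_pos'][2],s['ee_rot'],'F',s['wrist_force'])
for r in (0,4,8,12,16,20,24,28,32,40,60,100,150):
    p=P[r,257];q=P[r,240];print(r,(p[:2]-o)@ex,p[2],'|',(q[:2]-o)@ex,q[2],d['img'][r,257])
E
python3 look.py
```

```text
tcp box -0.17307014590355102 0.032673057810553865 0.008742400868521634 [-0.0453  0.81    0.5813  0.0633] F [-0.7603 -1.7185 -1.7204]
0 -0.043800145945134976 0.03699860248725295 | -0.0438320137658678 0.03710495107022912 [255 255 255]
4 -0.045741393573373215 0.03703476169195666 | -0.04579370675243656 0.037187072056451186 [254 255 254]
8 -0.04696861757622271 0.03549330844022951 | -0.047714107889715196 0.03718753993739966 [255 255 255]
12 -0.04872784506285828 0.03508660711489694 | -0.04838679721605079 0.034348930078159506 [214 221 212]
16 -0.04808999443464444 0.029044248046809145 | -0.04866752786323175 0.03043880335661974 [174 184 174]
20 -0.045957724078524546 0.019058320921153612 | -0.046198476741962355 0.019682480536945914 [154 160 152]
24 -0.046530095956649885 0.015200810873241467 | -0.04663022479581169 0.015494272327859788 [255 255 255]
28 -0.053656519880085664 0.02786984608502083 | -0.04668066125763732 0.010081676107369228 [255 255 255]
32 -0.055732467908405414 0.02801770395996019 | -0.046106284276788395 0.002687870549212219 [255 255 255]
40 -0.059327789410515176 0.026785394537505974 | -0.04974054700152219 -0.00012141869791789997 [255 255 255]
60 -0.06997061608191515 0.028441960594850983 | -0.06155441061553593 0.00011403565618280456 [255 255 255]
100 -0.08978753642381979 0.026459086086845898 | -0.08500962894683842 -0.000321293902461514 [255 255 255]
150 -0.11562055682799785 0.025358642640421654 | -0.11491830836552117 0.0002455726277715882 [255 255 255]
```

Call:
carry_out --targets "-0.5 0 3.5 0 -2.5 0 10;-0.5 0 3.5 0 -2.5 0 10;2 0 4 0 -2.5 0 10;4 0 4.2 0 -2.5 0 10;4 0 4.2 0 -2.5 0 10;4.2 0 2.2 0 -2.5 0 10;4.5 0 0.2 0 -2.5 0 10;4.8 0 -1.7 0 -2.5 0 10;5.1 0 -3.7 0 -2.5 0 10;5.4 0 -5.7 0 -2.5 0 10;5.8 0 -7.7 0 -2.5 0 10;5.8 0 -7.7 0 -2.5 0 10"

```text
time: 10.55
tcp_pos: [0.451, -0.4146, 0.0174]
ee_rot: [-0.033, 0.811, 0.582, 0.046]
wrist_force: [-0.3, -1.9, -1.9]
opening: 0.271
finger_force: 30.0
```

```bash
python3 look.py
```

```text
tcp box -0.16889881435409682 0.03264150851675406 0.017196528653438233 [-0.0327  0.8114  0.5817  0.0459] F [-1.4666 -2.5494 -2.4827]
0 -0.037022574127624205 0.03663857008242815 | -0.03701409099826192 0.03667009576031964 [245 249 246]
4 -0.03919751653932159 0.037236319602479924 | -0.03897597707130654 0.03674945709530495 [249 251 249]
8 -0.04082203218308952 0.03649239578242211 | -0.0403370872755954 0.03533189163460785 [250 252 251]
12 -0.04309960835990866 0.03738805012721764 | -0.04237138440481511 0.03556546048541295 [252 254 252]
16 -0.04387000223875401 0.03433712304681639 | -0.04463055028395252 0.036410372569024886 [251 253 251]
20 -0.0467348267908184 0.03682932178911245 | -0.046593255173151445 0.036496482690906176 [244 249 245]
24 -0.04844713728128129 0.03622394247035827 | -0.04861596875218489 0.0367567673411203 [249 252 251]
28 -0.048080712898629974 0.029502964468857 | -0.04846068461739349 0.03067159810813161 [121 131 124]
32 -0.04874156751404639 0.02541881121179549 | -0.04660537543880715 0.019024661029421613 [255 255 255]
40 -0.052641036956353006 0.02469913927570886 | -0.04655864424260969 0.005011630541293217 [255 255 255]
60 -0.06373092473608903 0.027556255889411404 | -0.05675520233318471 -0.0002356210450268175 [255 255 255]
100 -0.08430648110434222 0.02707551521268669 | -0.08057491388252083 -0.0006710451313661391 [247 248 249]
150 -0.11083383034886944 0.027633192910816107 | -0.11124916322396426 -0.00025777982655885394 [255 255 255]
```

Call:
carry_out --targets "-1.2 0 0 0 0 0 10;-1 0 -2 0 3 0 10;-1 0 -6 0 6 0 10;0 0 -12 0 8 0 10;0 0 -12 0 8 0 10"

```text
time: 11.1
tcp_pos: [0.4503, -0.4163, 0.0289]
ee_rot: [-0.073, 0.807, 0.577, 0.103]
wrist_force: [0.7, -0.0, -2.1]
opening: 0.273
finger_force: 30.0
```

```bash
python3 look.py
```

```text
tcp box -0.17030625828306692 0.03280771019739916 0.028712744523777218 [-0.0735  0.8065  0.5777  0.1025] F [-0.3223 -0.5142 -1.058 ]
0 -0.03772488205181096 0.05805733814519559 | -0.03762700260350599 0.05795454702450228 [252 253 252]
4 -0.04020173889167325 0.05856089130957424 | -0.03950603337314333 0.057436389722688844 [253 254 254]
8 -0.04247336861264781 0.05874411413562082 | -0.04258151980207467 0.0589934911175248 [249 252 249]
12 -0.04493732465315496 0.05929298408535459 | -0.04465765107317163 0.05885553165676542 [240 245 241]
16 -0.04608751947632563 0.057482331049053884 | -0.04594546117202368 0.05728547259664433 [222 230 221]
20 -0.04662175902208474 0.05444449739217078 | -0.046223071910248804 0.05376314685228771 [208 217 206]
24 -0.04760454843637474 0.05212889251610858 | -0.04788388896358667 0.05273016507563271 [171 181 170]
28 -0.023504158017474065 0.0003880895842860898 | -0.02682300117389797 0.006998079731703364 [182 191 182]
32 -0.05150730595830556 0.05108435920727839 | -0.02899455351482983 0.00575113426707603 [255 255 255]
40 -0.05474289937841555 0.04856005850195092 | -0.04655273276192243 0.031210780716157956 [255 255 255]
60 -0.06719439416284977 0.0518432087153324 | -0.046294438499171905 0.0005008564916110186 [255 255 255]
100 -0.08785987521961394 0.04888195124997478 | -0.07439495931321194 0.0010573646373894874 [255 255 255]
150 -0.11462693180680184 0.04714001260960299 | -0.1085780984259481 -0.0006376861437923452 [255 255 255]
```

The lid is up about 13° with the blade just under the lip. I'm sliding the tip further in.

Call:
carry_out --targets "3 0 0.8 0 0 0 10;6 0 1.5 0 0 0 10;9.7 0 2.5 0 0 0 10;12 0 3 0 0 0 10;12 0 3 0 0 0 10"

```text
time: 11.65
tcp_pos: [0.4546, -0.4027, 0.029]
ee_rot: [-0.074, 0.806, 0.578, 0.103]
wrist_force: [0.9, 0.3, -0.7]
opening: 0.273
finger_force: 30.0
```

```bash
python3 look.py
```

```text
tcp box -0.15678921637279242 0.03286459294446018 0.028969105362993873 [-0.0739  0.806   0.5782  0.1027] F [-1.2481 -0.3576 -1.2459]
0 -0.0217773036708748 0.05530563810843744 | -0.022168690066150763 0.05599129868083343 [241 246 242]
4 -0.02516540217966857 0.057295803050696356 | -0.024939125454046737 0.05694402608957958 [233 238 233]
8 -0.02801852799888902 0.05846006783209637 | -0.026943103830781384 0.05662033723099016 [240 245 241]
12 -0.029784270778668492 0.05775478774870041 | -0.030170884108488012 0.05847654757599622 [236 241 236]
16 -0.032909520360025084 0.059510625568913865 | -0.032288940552102685 0.058410565295474934 [235 240 236]
20 -0.03563423634685028 0.06061688195646575 | -0.035791843317769974 0.06094321786923238 [240 245 241]
24 -0.03773154928835202 0.060589424201532106 | -0.03752054168350378 0.06021679449114737 [242 247 242]
28 -0.04031187649053877 0.06152244777154934 | -0.0407221309029333 0.06235943928482471 [248 251 248]
32 -0.04279554320413806 0.06232192235795589 | -0.04271966115813711 0.06219979930119722 [145 155 147]
40 -0.04517782061038972 0.058594310014138375 | -0.04596493619089892 0.06029841958546388 [180 189 179]
60 -0.05335378141074443 0.052917482615703816 | -0.046158554964732534 0.035260485469229955 [255 255 255]
100 -0.07415002608755053 0.05086591421232262 | -0.05963714596638334 -0.0007059863970112328 [255 255 255]
150 -0.1002897315583795 0.04650799885056176 | -0.09443785965529498 0.00022343708090156338 [255 255 255]
```

Call:
carry_out --targets "8.8 0 -10 0 0 0 10;17.6 0 -20 0 0 0 10;25.7 0 -27.4 0 0 0 10;33.5 0 -33.7 0 0 0 10;42 0 -38.7 0 0 0 10;51 0 -42.5 0 0 0 10;60 0 -45.4 0 0 0 10;70 0 -48 0 0 0 10;70 0 -48 0 0 0 10"

```text
time: 12.6
tcp_pos: [0.4732, -0.3497, 0.0939]
ee_rot: [-0.073, 0.806, 0.578, 0.103]
wrist_force: [0.4, 0.4, -1.8]
opening: 0.277
finger_force: 30.0
```

```bash
python3 look.py; python3 -c "
from h import *
d=shot('scene');s=shot('wrist')
cv2.imwrite('pics/two.png',np.hstack([cv2.resize(s['img'][:290,130:390],(420,470)),cv2.resize(d['img'][60:200,200:320],(380,470))]))"
```

```text
tcp box -0.10094407232627496 0.032396011578298634 0.09353560147449494 [-0.0734  0.8059  0.5784  0.1029] F [ 0.143   0.4788 -1.9446]
0 0.10469860746352222 0.003050685175911435 | 0.10631830605347649 0.0003820267721495374 [48 49 53]
4 0.10264743557820387 0.00012783808787310456 | 0.1020690477782628 0.0011415569485756934 [ 87 115 158]
8 0.10022600437655194 -0.0022593111533906057 | 0.09890131109365556 7.679719174771686e-05 [ 85 112 152]
12 0.09487540623382121 0.0004890971193276188 | 0.09502742207091588 0.0002456426031273799 [ 78 103 142]
16 0.09129351185447118 0.00016412227024883248 | 0.09057841893759719 0.0014964839039960328 [ 78 103 140]
20 0.08794507653931692 -0.0005895958976154509 | 0.08763449881728501 1.7717067263300595e-05 [ 76 102 144]
24 0.01814580763910016 0.12599938998250168 | 0.017773894234116613 0.12672674593873942 [247 250 246]
28 0.01643178982201599 0.12524323827551173 | 0.01631528905000132 0.12548657535548893 [238 243 238]
32 0.014996280468862182 0.12389881467957159 | 0.014761444647286133 0.12438652826781908 [243 247 242]
40 0.012924172858367751 0.11932857257784976 | 0.010774291492286899 0.12391431342174423 [196 199 200]
60 0.0011762822127419047 0.12178306574897836 | 0.042063631016271155 0.02122672411784431 [255 255 255]
100 -0.018713386951678377 0.11827331429595972 | 0.012501165407456492 0.007218403888684965 [255 255 255]
150 -0.04440484133410821 0.11342069283468786 | -0.03038970958547247 0.0023442967092142893 [254 254 255]
```

View pics/two.png

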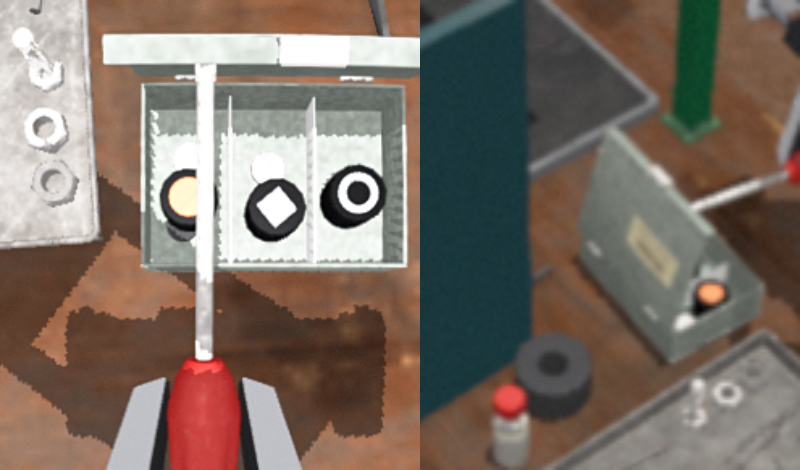

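Left: the lid stands at about 70° on the blade. Copper mount at (185,197) in the compartment nearest the robot, square at (278,208), tube at (357,192). I'm pushing it past upright and then backing out.

Call:
carry_out --targets "8 0 0.6 0 0 0 10;15 0 1 0 0 0 10;22 0 1.6 0 0 0 10;29 0 3.3 0 0 0 10;36 0 5 0 0 0 10;41 0 7 0 0 0 10;47 0 9.6 0 0 0 10;47 0 9.6 0 0 0 10;25 0 3 0 0 0 10;0 0 -3 0 0 0 10;-40 0 -14 0 0 0 10;-80 0 -24 0 0 0 10"

```text
time: 13.95
tcp_pos: [0.4453, -0.4309, 0.0963]
ee_rot: [-0.074, 0.806, 0.578, 0.103]
wrist_force: [0.5, -0.6, -0.9]
opening: 0.271
finger_force: 30.0
```

Run:
```python
from h import *
np.set_printoptions(suppress=True,precision=4)
s=robot.state();print(s['tcp_pos'],s['ee_rot'],s['wrist_force'])
t=shot('top','t5.png');T=cloud(t)
ex=np.array([.3206,.947]);ey=np.array([-.947,.3206]);o=np.array([.536,-.265])
X=(T[...,:2]-o)@ex;Y=(T[...,:2]-o)@ey
for lo,hi in((.05,.07),(.07,.09),(.09,.11),(.11,.14)):
    k=(abs(Y)<.06)&(X>0)&(X<.12)&(T[...,2]>lo)&(T[...,2]<hi);print(lo,k.sum(),np.median(X[k]),T[k][:,2].mean())
d=shot('wrist');P=cloud(d)
for r in (20,40,60,80,100,150): print(r,(P[r,257][:2]-o)@ex,P[r,257][2])
go(.377,-.336,.06,155.6)
```

```text
[ 0.4453 -0.4309  0.0963] [-0.0735  0.8059  0.5784  0.1027] [ 0.5128 -0.6363 -0.9413]
0.05 72 0.05434778865392928 0.06008052074008588
0.07 69 0.058892779397901024 0.07822197404930607
0.09 0 nan nan
0.11 204 0.06865861556524168 0.12707546660601962
20 -0.02064910964709576 0.02633724282980065
40 -0.08084792351900832 0.1204204209305046
60 -0.09200221498449361 0.12148856366323456
80 -0.10238745860511476 0.12096601892041464
100 -0.11216314227086552 0.11824713547714072
150 -0.1383638356410905 0.11548885438507285
[ 61.3 -95.7  52.9] [ 10.6 -11.5 -84.1]
  return _methods._mean(a, axis=axis, dtype=dtype,
  ret = ret.dtype.type(ret / rcount)
<stdin>:8: RuntimeWarning: Mean of empty slice.
```

The lid stands at its 12°-past-upright stop. Now I'll bring the driver back to its old spot, with the gripper pitched 9° so the blade lies level.

```bash
python3 -c "
from h import *
go(.372,-.336,.07,155.6,R.from_euler('y',9,degrees=True))"
```

```text
[  62.1 -100.4   42.8] [ 17.2  -4.2 -82.9]
```

Call:
carry_out --targets "20 -20 0 4 -1 -20 10;40 -50 10 8 -2 -40 10;62 -100 43 17.2 -4.2 -82.9 10;62 -100 43 17.2 -4.2 -82.9 10;62 -100 43 17.2 -4.2 -82.9 10;62 -100 43 17.2 -4.2 -82.9 10;62 -100 43 17.2 -4.2 -82.9 10;62 -100 43 17.2 -4.2 -82.9 10;62 -100 43 17.2 -4.2 -82.9 10;62 -100 43 17.2 -4.2 -82.9 10;62 -100 43 17.2 -4.2 -82.9 10;62 -100 43 17.2 -4.2 -82.9 10"

```text
time: 15.25
tcp_pos: [0.3737, -0.3303, 0.0701]
ee_rot: [-0.078, 0.209, 0.975, 0.019]
wrist_force: [-0.1, 0.7, -1.2]
opening: 0.274
finger_force: 30.0
```

```bash
python3 -c "
from h import *
np.set_printoptions(suppress=True,precision=4)
d=shot('wrist','wr6.png');P=cloud(d);s=robot.state();print(s['tcp_pos'],s['ee_rot'],s['wrist_force'],s['finger_force'])
for r in (22,40,60,80,100,150,200,240): print(r,P[r,257])
go(.372,-.336,.0045,155.6,R.from_euler('y',9,degrees=True))"
```

```text
[ 0.3736 -0.3307  0.0701] [-0.0776  0.2089  0.9747  0.0185] [ 0.2607 -0.0684 -0.7917] 29.999691343400627
22 [ 0.2278 -0.2638  0.    ]
40 [ 0.2684 -0.2827  0.0859]
60 [ 0.2782 -0.2871  0.0873]
80 [ 0.2874 -0.2912  0.0868]
100 [ 0.2967 -0.2954  0.0859]
150 [ 0.3206 -0.3061  0.0847]
200 [ 0.3454 -0.3173  0.0842]
240 [ 0.3644 -0.3259  0.0906]
[-11.1  -5.7  64.6] [ 0.2 -0.2  0.2]
```

Call:
carry_out --targets "-5 -4 33 0 -1 0 10;-9 -4 54 0 -2.5 0 10;-10 -4 61 0 -2.5 0 10;-10 -4 65 0 -2.5 0 10;-10 -4 65 0 -2.5 0 10;-10 -4 65 0 -2.5 0 40;-10 -4 65 0 -2.5 0 60;-10 -4 65 0 -2.5 0 94;-10 -4 65 0 -2.5 0 94;-10 -4 65 0 -2.5 0 94;-10 -4 65 0 -2.5 0 94;-10 -4 65 0 -2.5 0 94"

```text
time: 16.5
tcp_pos: [0.3715, -0.3341, 0.0043]
ee_rot: [-0.056, 0.208, 0.976, 0.014]
wrist_force: [0.4, 0.7, 0.3]
opening: 0.832
finger_force: 0.0
```

Call:
carry_out --targets "0 0 0 0 0 0 94;3 0 -30 0 0 0 94;9 0 -75 0 0 0 94;14 0 -120 0 -4 0 94;20 0 -170 0 -6.5 0 94;26 0 -220 0 -6.5 0 94;26 0 -220 0 -6.5 0 94"

```text
time: 17.2
tcp_pos: [0.3739, -0.3387, 0.2346]
ee_rot: [0.005, 0.209, 0.978, -0.004]
wrist_force: [0.7, -1.3, 0.0]
opening: 0.998
finger_force: 0.0
```

Run:
```python
from h import *
np.set_printoptions(suppress=True,precision=4)
s=robot.state();print(s['tcp_pos'],s['ee_rot'])
t=shot('top','t7.png');T=cloud(t);w=shot('wrist','wr7.png')
h=cv2.cvtColor(t['img'],cv2.COLOR_BGR2HSV)
# copper in box: orange, in all views
ex=np.array([.3206,.947]);ey=np.array([-.947,.3206]);o=np.array([.536,-.265])
for n,d in(('top',t),('wrist',w),('scene',shot('scene'))):
    h=cv2.cvtColor(d['img'],cv2.COLOR_BGR2HSV)
    uv=proj(d,[[*(o+.042*ey),.026]])[0].astype(int); 
    if not(20<uv[0]<490 and 20<uv[1]<365): print(n,'out',uv);continue
    sub=np.zeros(h.shape[:2],bool);sub[uv[1]-40:uv[1]+40,max(0,uv[0]-40):uv[0]+40]=1
    m=(sub&(h[...,0]<22)&(h[...,1]>70)&(h[...,2]>170)).astype(np.uint8)
    k,l,st,c=cv2.connectedComponentsWithStats(m)
    for i in range(1,k):
        if st[i,4]>8:
            p=plane(d,[c[i]],.026)[0]; print(n,uv,c[i],st[i,4],p,(p[:2]-o)@ex,(p[:2]-o)@ey)
P=T
h=cv2.cvtColor(t['img'],cv2.COLOR_BGR2HSV)
cv2.imwrite('pics/m.png',np.hstack([cv2.resize(t['img'][120:220,160:380],(792,360),interpolation=2)]))
```

```text
[ 0.3739 -0.3387  0.2346] [ 0.0055  0.2087  0.978  -0.0035]
top [324 183] [328.0638 183.6809] 47 [ 0.4951 -0.261   0.026 ] -0.009325445837157127 0.03997399951848753
wrist [355 235] [315.4419 237.6047] 43 [ 0.4777 -0.3007  0.026 ] -0.052533247222830884 0.04380346644701688
wrist [355 235] [347.9429 232.8   ] 35 [ 0.4887 -0.2599  0.026 ] -0.010366991326319545 0.04637238289849845
scene [288 148] [291.  146.5] 30 [ 0.4942 -0.2615  0.026 ] -0.01006404697262269 0.04072805224745518
```

View pics/m.png

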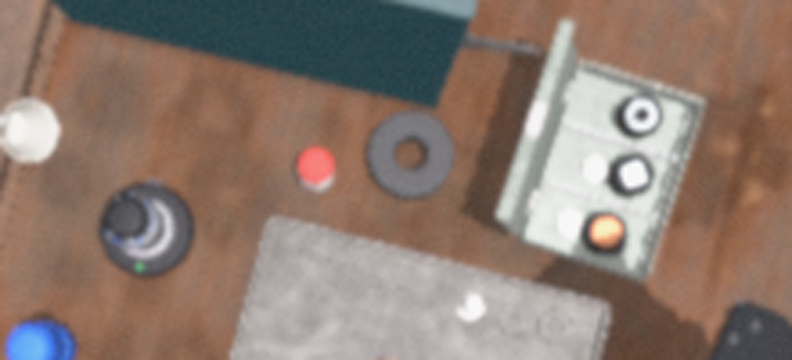

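Clear view: scope cap at (127,214) in the crop (leaning by parallax), copper mount at (606,230), lid open at the left edge of the box, driver out of view on the bench. Copper face centre from two views: (0.495,-0.261).

Run:
```python
from h import *
np.set_printoptions(suppress=True,precision=4)
for n in('top','scene'):
    d=shot(n);P=cloud(d)
    k=(P[...,2]>.105)&(P[...,2]<.125)&(abs(P[...,0]-.497)<.04)&(abs(P[...,1]-.06)<.04)
    q=P[k]; c,r=cv2.minEnclosingCircle((q[:,:2]*1000).astype(np.float32)); print(n,k.sum(),np.median(q,0),c,r)
    h=cv2.cvtColor(d['img'],cv2.COLOR_BGR2HSV)
    # cradle foot dark at z .007
    k=(P[...,2]>.004)&(P[...,2]<.012)&(np.hypot(P[...,0]-.497,P[...,1]-.06)<.05)&(h[...,2]<75)
    q=P[k];c,r=cv2.minEnclosingCircle((q[:,:2]*1000).astype(np.float32)); print('foot',k.sum(),q[:,:2].mean(0),c,r)
go(.43,-.12,.235,155.6);go(.49,.058,.235,155.6)
```

```text
top 146 [0.4965 0.0597 0.1149] (497.7546691894531, 61.204185485839844) 15.93094253540039
foot 0 [nan nan] (0.0, 0.0) 0.0
scene 174 [0.4937 0.064  0.1146] (496.05035400390625, 61.19432830810547) 16.623449325561523
foot 158 [0.4948 0.0679] (495.986083984375, 61.33573532104492) 32.86513137817383
[ 32.4 219.4 -10.1] [ 0.3 -0.4  0.3]
[ 50.3 406.4  -8.9] [ 0.3 -0.4  0.3]<stdin>:10: RuntimeWarning: Mean of empty slice.
  ret = um.true_divide(
```

Call:
carry_out --targets "7 48 -10 0.3 -0.4 0.3 94;15 96 -10 0.3 -0.4 0.3 94;22 144 -10 0.3 -0.4 0.3 94;28 190 -10 0.3 -0.4 0.3 94;32 220 -10 0.3 -0.4 0.3 94;36 270 -10 0.3 -0.4 0.3 94;41 318 -10 0.3 -0.4 0.3 94;46 366 -9 0.3 -0.4 0.3 94;50 406 -9 0.3 -0.4 0.3 94;50 406 -9 0.3 -0.4 0.3 94;50 406 -9 0.3 -0.4 0.3 94"

```text
time: 18.55
tcp_pos: [0.4898, 0.0569, 0.2341]
ee_rot: [-0.0, 0.21, 0.978, -0.002]
wrist_force: [0.2, -0.2, -0.8]
opening: 1.0
finger_force: 0.0
```

Run:
```python
from h import *
np.set_printoptions(suppress=True,precision=4)
s=robot.state();print(s['tcp_pos'],s['ee_rot'])
d=shot('wrist','wr8.png');P=cloud(d)
k=(P[...,2]>.108)&(P[...,2]<.125)&(np.hypot(P[...,0]-.497,P[...,1]-.061)<.03)
q=P[k];print(k.sum(),cv2.minEnclosingCircle((q[:,:2]*1000).astype(np.float32)),np.median(q,0))
go(.497,.0612,.135,155.6);go(.497,.0612,.070,155.6)
```

```text
[0.4898 0.0569 0.2341] [-0.0003  0.21    0.9777 -0.0021]
765 ((497.3659362792969, 59.468971252441406), 15.512040138244629) [0.496  0.0601 0.1157]
[-4.2  8.1 99.4] [-0.2  0.1  0. ]
[ -4.1   8.4 164.4] [-0.2  0.1  0. ]
```

View pics/wr8.png

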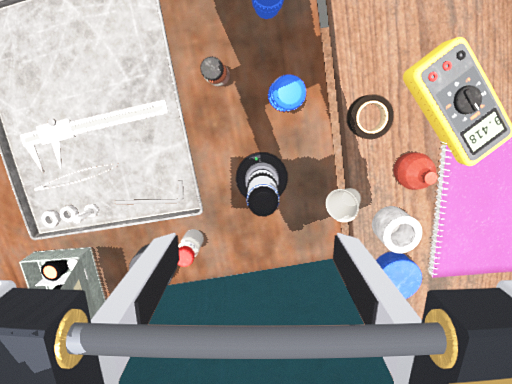

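The white scope (cap at (263,205)) sits between the fingers with room on all sides, and the blue look-alikes at (288,92) and (268,5) are clear. Descending to grasp the barrel.

Call:
carry_out --targets "-4 7.5 30 -0.2 0.1 0 94;-4 7.5 70 -0.2 0.1 0 94;-4 7.5 110 -0.2 0.1 0 94;-4 7.5 145 -0.2 0.1 0 94;-4 7.5 164 -0.2 0.1 0 94;-4 7.5 164 -0.2 0.1 0 80;-4 7.5 164 -0.2 0.1 0 60;-4 7.5 164 -0.2 0.1 0 40;-4 7.5 164 -0.2 0.1 0 20;-4 7.5 164 -0.2 0.1 0 20;-4 7.5 164 -0.2 0.1 0 20;-4 7.5 164 -0.2 0.1 0 20"

```text
time: 19.8
tcp_pos: [0.4985, 0.061, 0.0727]
ee_rot: [0.002, 0.211, 0.977, 0.001]
wrist_force: [0.2, -0.3, 1.1]
opening: 0.44
finger_force: 0.0
```

Call:
carry_out --targets "0 0 0 0 0 0 20;0 0 0 0 0 0 20;0 0 0 0 0 0 20;0 0 0 0 0 0 20;0 0 0 0 0 0 20"

```text
time: 20.3
tcp_pos: [0.4983, 0.0609, 0.0724]
ee_rot: [0.001, 0.211, 0.977, 0.0]
wrist_force: [-0.2, -0.8, 2.6]
opening: 0.335
finger_force: 30.0
```

Call:
carry_out --targets "0 0 -8 0 0 0 20;0 0 -25 0 0 0 20;0 0 -60 0 0 0 20;0 0 -100 0 0 0 20;0 0 -140 0 0 0 20;0 0 -140 0 0 0 20;0 0 -140 0 0 0 20"

```text
time: 21.0
tcp_pos: [0.4983, 0.0609, 0.2133]
ee_rot: [0.003, 0.211, 0.977, 0.001]
wrist_force: [-0.6, -0.2, -1.7]
opening: 0.338
finger_force: 30.0
```

Run:
```python
from h import *
np.set_printoptions(suppress=True,precision=4)
s=robot.state();print(s['tcp_pos'],s['ee_rot'],s['wrist_force'],s['finger_force'])
t=shot('scene','s9.png')
go(.43,-.02,.2125,155.6);go(.42,-.18,.2125,155.6);go(.43,-.25,.2125,155.6);go(.4948,-.2612,.2125,155.6)
```

```text
[0.4983 0.0609 0.2133] [0.0025 0.2112 0.9774 0.0007] [-0.5903 -0.1815 -1.7108] 29.99416083097458
[  27.6 -101.4   -1.1] [0.1 0.1 0. ]
[ -29.3 -251.3   -1.2] [0.1 0.1 0. ]
[ -67.3 -310.9   -1.2] [0.1 0.1 0. ]
[-131.  -294.4   -1.1] [0.1 0.1 0. ]
```

View pics/s9.png

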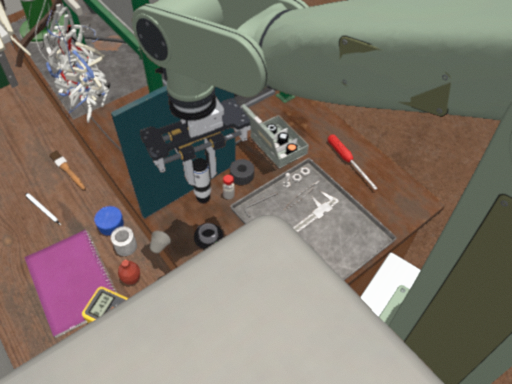

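The scope is out of the cradle and upright in the gripper at (202,180). The box is open at (280,140), the driver lies flat at (352,162), and the bystanders are in place. Carrying it in front of the box and then over the copper mount.

Call:
carry_out --targets "9 -30 -1 0 0 0 20;18 -65 -1 0 0 0 20;28 -101 -1 0 0 0 20;15 -138 -1 0 0 0 20;0 -175 -1 0 0 0 20;-15 -213 -1 0 0 0 20;-29 -251 -1 0 0 0 20;-48 -281 -1 0 0 0 20;-67 -311 -1 0 0 0 20;-90 -305 -1 0 0 0 20;-115 -298 -1 0 0 0 20;-131 -294 -1 0.1 0.1 0 20"

```text
time: 22.25
tcp_pos: [0.4954, -0.2607, 0.2099]
ee_rot: [-0.002, 0.212, 0.977, 0.001]
wrist_force: [0.9, 0.6, -0.9]
opening: 0.336
finger_force: 30.0
```

Call:
carry_out --targets "0 0 0 0 0 0 20;0 0 0 0 0 0 20;0 0 20 0 0 0 20;0 0 40 0 0 0 20;0 0 60 0 0 0 20;0 0 60 0 0 0 20;0 0 60 0 0 0 20"

```text
time: 22.95
tcp_pos: [0.4947, -0.2605, 0.1527]
ee_rot: [-0.001, 0.211, 0.977, 0.0]
wrist_force: [-0.3, 0.8, -1.3]
opening: 0.338
finger_force: 30.0
```

Run:
```python
from h import *
np.set_printoptions(suppress=True,precision=4)
s=robot.state();print(s['tcp_pos'],s['ee_rot'],s['wrist_force'],s['finger_force'])
C=[]
for n in('scene','top','wrist'):
    d=shot(n,'f_'+n+'.png');P=cloud(d)
    k=(np.hypot(P[...,0]-s['tcp_pos'][0],P[...,1]-s['tcp_pos'][1])<.035)
    for lo,hi in((.085,.1),(.1,.12),(.12,.14)):
        q=P[k&(P[...,2]>lo)&(P[...,2]<hi)]
        if len(q)>5: print(n,lo,len(q),q.min(0),q.max(0))
    q=proj(d,[[.4948,-.2612,.026]])[0];print(n,q)
    if n=='scene':
        x,y=q.astype(int);C=cv2.resize(d['img'][max(0,y-75):y+45,x-80:x+80],(800,600),interpolation=2);cv2.imwrite('pics/fs.png',C);print(x,y)
```

```text
[ 0.4947 -0.2605  0.1527] [-0.0005  0.2113  0.9774  0.0002] [-0.2801  0.7998 -1.2659] 29.99422788619995
scene 0.085 38 [ 0.4803 -0.2679  0.0853] [ 0.5024 -0.2454  0.0998]
scene 0.1 52 [ 0.4784 -0.2657  0.1013] [ 0.5054 -0.2415  0.1199]
scene 0.12 89 [ 0.4777 -0.268   0.1207] [ 0.5082 -0.2417  0.14  ]
scene [290.7417 146.4522]
290 146
top [328.1399 183.816 ]
wrist 0.085 81 [ 0.4816 -0.2709  0.0904] [ 0.4942 -0.248   0.0999]
wrist 0.1 135 [ 0.4789 -0.2726  0.1001] [ 0.4961 -0.2452  0.1199]
wrist 0.12 415 [ 0.4784 -0.2753  0.1201] [ 0.4994 -0.2446  0.1399]
wrist [255.9284 191.7163]
```

View pics/fs.png

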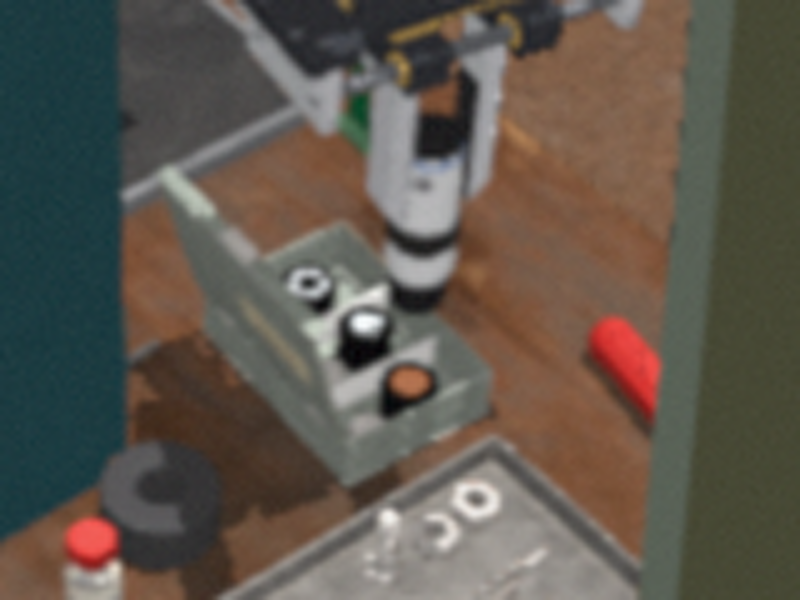

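Run:
```python
from h import *
from scipy.optimize import least_squares
np.set_printoptions(suppress=True,precision=4)
s=robot.state();c0=s['tcp_pos'][:2];q=s['ee_rot'];A=R.from_quat([q[1],q[2],q[3],q[0]])
for n in('scene','wrist'):
    d=shot(n);P=cloud(d);k=np.hypot(P[...,0]-c0[0],P[...,1]-c0[1])<.03
    print(n,'lowest',np.sort(P[k&(P[...,2]>.06)][:,2])[:6])
    for lo,hi,r in((.09,.105,.0145),(.105,.125,.0145),(.131,.142,.0175)):
        p=P[k&(P[...,2]>lo)&(P[...,2]<hi)][:,:2]
        f=least_squares(lambda c:np.hypot(*(p-c).T)-r,c0,loss='soft_l1',f_scale=.001)
        print(n,lo,len(p),f.x,np.median(abs(f.fun))*1000,'tool',A.inv().apply([*(f.x-c0),0])[:2]*1000)
    m=cv2.cvtColor(d['img'],cv2.COLOR_BGR2HSV); 
    uv=proj(d,[[.4948,-.2612,.026]])[0].astype(int)
    sub=np.zeros(m.shape[:2],bool);sub[uv[1]-12:uv[1]+13,uv[0]-12:uv[0]+13]=1
    k=sub&(m[...,0]<20)&(m[...,1]>90)&(m[...,2]>100)
    pts=plane(d,np.argwhere(k)[:,::-1],.026); cc,rr=cv2.minEnclosingCircle((pts[:,:2]*1000).astype(np.float32)); print('copper',n,k.sum(),pts.mean(0),cc,rr)
```

```text
scene lowest [0.0872 0.0886 0.0904 0.0912 0.0915 0.0929]
scene 0.09 42 [ 0.4966 -0.2621] 1.155846425281751 tool [-0.4412 -0.3479]
scene 0.105 58 [ 0.496 -0.26 ] 1.4603529448641417 tool [1.012  1.2143]
scene 0.131 51 [ 0.4974 -0.2612] 0.6633522655618735 tool [-0.8236  0.7347]
copper scene 46 [ 0.4896 -0.2655  0.026 ] (475.5150146484375, -277.2342834472656) 40.03740310668945
wrist lowest [0.0902 0.0921 0.0922 0.093  0.0931 0.0931]
wrist 0.09 130 [ 0.4968 -0.2626] 0.14816431981493852 tool [-0.8315 -0.7454]
wrist 0.105 172 [ 0.4942 -0.2612] 0.31089989040276444 tool [ 2.1374 -0.5914]
wrist 0.131 258 [ 0.4971 -0.2625] 0.459287882319857 tool [-1.0825 -0.5685]
copper wrist 302 [ 0.4935 -0.2622  0.026 ] (493.77899169921875, -262.32232666015625) 9.997597694396973
```

Call:
carry_out --targets "1.8 -0.8 0 0 0 0 20;1.8 -0.8 15 0 0 0 20;1.8 -0.8 30 0 0 0 20;1.8 -0.8 40 0 0 0 20;1.8 -0.8 46 0 0 0 20;1.8 -0.8 50 0 0 0 20;1.8 -0.8 52 0 0 0 20;1.8 -0.8 52 0 0 0 20;1.8 -0.8 52 0 0 0 20;1.8 -0.8 52 0 0 0 20"

```text
time: 24.2
tcp_pos: [0.4942, -0.2613, 0.1018]
ee_rot: [0.001, 0.211, 0.977, -0.0]
wrist_force: [-0.2, 1.0, -1.0]
opening: 0.331
finger_force: 30.0
```

Run:
```python
from h import *
from scipy.optimize import least_squares
np.set_printoptions(suppress=True,precision=4)
s=robot.state();c0=s['tcp_pos'][:2];print(s['tcp_pos'],s['ee_rot'],s['wrist_force'])
for n in('scene','wrist'):
    d=shot(n,'g_'+n+'.png');P=cloud(d);k=np.hypot(P[...,0]-c0[0],P[...,1]-c0[1])<.022
    z=P[k][:,2];z=np.sort(z[(z>.015)&(z<.06)]);print(n,np.histogram(z,bins=np.arange(.016,.06,.002)))
    for lo,hi,r in((.038,.055,.0145),(.08,.09,.0175),):
        p=P[k&(P[...,2]>lo)&(P[...,2]<hi)][:,:2]
        if len(p)>5:
            f=least_squares(lambda c:np.hypot(*(p-c).T)-r,c0,loss='soft_l1',f_scale=.001);print(lo,len(p),f.x)
    if n=='scene':
        x,y=proj(d,[[.4945,-.2615,.04]])[0].astype(int);cv2.imwrite('pics/gs.png',cv2.resize(d['img'][y-45:y+30,x-50:x+50],(800,600),interpolation=2))
```

```text
[ 0.4942 -0.2613  0.1018] [ 0.0009  0.2112  0.9774 -0.0004] [-0.2029  0.9879 -1.0179]
scene (array([ 4,  6,  6, 10, 18, 17,  2,  0,  0,  1,  0,  6,  8,  4,  9,  2,  6,
       10,  6,  4,  4]), array([0.016, 0.018, 0.02 , 0.022, 0.024, 0.026, 0.028, 0.03 , 0.032,
       0.034, 0.036, 0.038, 0.04 , 0.042, 0.044, 0.046, 0.048, 0.05 ,
       0.052, 0.054, 0.056, 0.058]))
0.038 51 [ 0.4926 -0.263 ]
0.08 41 [ 0.4939 -0.2631]
wrist (array([ 17,  25,  13,  26, 118,  98,   0,   1,   4,   1,   1,   1,  13,
        24,  21,  26,  23,  19,  13,   5,   0]), array([0.016, 0.018, 0.02 , 0.022, 0.024, 0.026, 0.028, 0.03 , 0.032,
       0.034, 0.036, 0.038, 0.04 , 0.042, 0.044, 0.046, 0.048, 0.05 ,
       0.052, 0.054, 0.056, 0.058]))
0.038 145 [ 0.4944 -0.2622]
0.08 254 [ 0.4948 -0.2623]
```

View pics/gs.png

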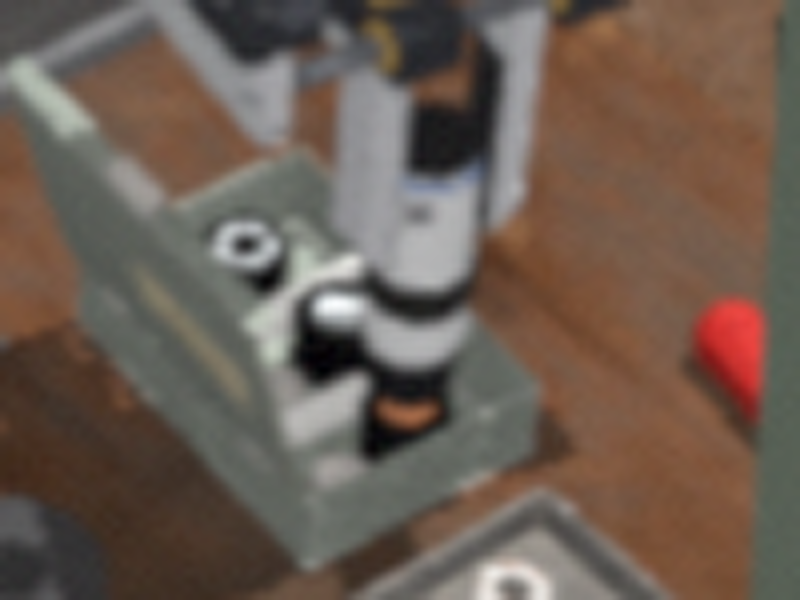

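The nose stands centred over the copper face at (405,412), with a gap of about 11 mm. I'll lower 1.5 mm, let it settle and hand in.

Call:
carry_out --targets "0.3 0 1.5 0 0 0 20;0.3 0 1.5 0 0 0 20;0.3 0 1.5 0 0 0 20;0.3 0 1.5 0 0 0 20;0.3 0 1.5 0 0 0 20;0.3 0 1.5 0 0 0 20"

```text
time: 24.9
tcp_pos: [0.4936, -0.2609, 0.0997]
ee_rot: [0.0, 0.211, 0.977, -0.0]
wrist_force: [-0.2, 0.3, -1.2]
opening: 0.333
finger_force: 30.0
```

```bash
python3 -c "
from h import *
s=robot.state();print(s['tcp_pos'],s['ee_rot'],s['dq'],s['finger_force'])
print(robot.finish_job())"
```

```text
[ 0.49359945 -0.26091922  0.09971085] [ 4.22317505e-04  2.11195124e-01  9.77443810e-01 -1.98025961e-04] [ 0.00066663 -0.0005293   0.00050612  0.0006041  -0.00093852 -0.00018823] 29.99418944120407
the job is handed in; nothing more can be done
None
```

Handed in at about 25 s: the lid stands fully back at its stop, the screwdriver lies flat on the bench clear of the box, and the microscope is held upright and steady, centred to about 1 mm over the copper specimen with a gap of about 1 cm; no verdict came back.

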